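# Try two irrigation couplings on the gauge pins and rack the one that fits

### The job

Try both grey pipe couplings on the gauge: slide each one along its channel towards its pin until it stops. Then take the one that went fully home against the shoulder, draw it back off its pin and lay it centred along the raised saddle; leave the other lying in its channel up against the tip of its pin, and do not drop a coupling or knock the other things about.

Things in the scene. Friction and masses are not known exactly. Their poses are not given: they have to be found in the camera images.
- coupling_a: grey plastic pipe coupling, a plain tube lying on its side: 70 mm long, 44 mm outside, 0.08-0.17 kg. Origin at its centre, x along its axis. Outwardly like the other; of the two, one has a 34 mm bore, one a 20 mm bore (not said which), seen at the open ends. Starts in one of the gauge's channels, front end 10 to 30 mm short of the pin; a push of 1 to 4 N slides it.
- coupling_b: grey plastic pipe coupling, a plain tube lying on its side: 70 mm long, 44 mm outside, 0.08-0.17 kg. Origin at its centre, x along its axis. Outwardly like the other; of the two, one has a 34 mm bore, one a 20 mm bore (not said which), seen at the open ends. Starts in one of the gauge's channels, front end 10 to 30 mm short of the pin; a push of 1 to 4 N slides it.
- gauge: fixed gauge: plywood base 190 x 170 x 12 mm, origin under its centre, z up, with two parallel raised aluminium V-channels along x, axes at y = +50 and -50 mm, from x = -85 (open end) to +65 mm. A coupling in a channel has its axis at z = 75 mm. A channel is 45 mm wide, its tops 12 mm below that axis; it stands on a 32 mm wide wall, so fingers fit down both sides of a coupling.
- tip_left (a point): centre of the tip of the steel pin in the channel at gauge y = +50 mm, axes as the gauge's: 28 mm diameter, level, on the channel's axis, from this tip (gauge x = +15 mm) 50 mm along +x to a dark shoulder block, 44 mm wide, 16 mm higher than the axis. A coupling that fits slides on to the shoulder (its centre at gauge x = +30 mm); one that does not stops at the tip (centre at -20 mm).
- tip_right (a point): the same point of the like pin in the channel at gauge y = -50 mm.
- seat (a point): place for the centre of a coupling lying in the fixed raised saddle, 120 mm above the table; the coupling's axis goes along this point's x, z is up. The saddle is a narrow aluminium V like a short channel, 40 mm long along x, 45 mm wide, strip tops 12 mm below this point, on a post 30 mm square over a plywood foot 90 x 80 x 12 mm.
- plant: bystander: leafy plant in a black pot, 90 mm across, pot 85 mm high, 205 mm in all. Origin under its centre.
- pitcher: bystander: white ceramic pitcher, 100 mm across, 185 mm high, handle at its +y side reaching 84 mm from the axis. Origin under its centre.
- beaker: bystander: glass beaker, 66 mm across, 90 mm high. Origin under its centre.
- weed_fork: bystander: hand fork with wooden handle lying on the table between gauge and saddle, 200 mm long (handle to its -x), up to 48 mm wide and 30 mm high. Origin on the table under its middle.
There are look-alikes about, which are no part of the job. What is shaped like the coupling_a but orange or red is not meant. What is shaped like the coupling_b but blue or orange is not meant.

How it is judged:
By the outcome, as a careful person would: the job done as asked, in the order asked, and still so for the second after the job is handed in, with the robot touching nothing.
It also fails if it takes over 51 s, if anything falls off the work surface, if the arm or the gripper's body presses on something with over 40 N, if the wrist force passes 120 N, or if a joint passes its speed limit or range.

### The arm

A 7-joint arm with a two-finger parallel gripper is mounted at the origin on the work surface. World frame = base frame: x ahead of the robot, y to its left, z up, the work surface at z = 0. Lengths are in m, angles in rad, forces in N, time in s.
With the tool pointing down it reaches from about 0.4 to 0.875 m from the base axis. Payload 19.3 kg.
Tool frame: the origin (TCP) lies midway between the tips of the shut fingers; the grasp point (between the pads) lies 19 mm behind it (ctrl.grasp_offset is the distance from the TCP to the grasp point, in m); z points along the fingers, x is the direction in which the jaws open and shut, and the axes are right-handed (so a half turn about z gives the same grasp; the last joint's range is limited). The gripper opens to 85 mm and grips with 20 to 120 N. Pads are 22 mm wide; open, the fingers measure 114 mm over their backs; the gripper's body (76 mm by 85 mm) begins 54 mm behind the grasp point. The pads swing forward as they close: fully open they stand 13 mm farther back than shut.
Start: joints at [1.066, 0.521, -0.036, 1.599, 0.021, 1.021, -0.113], TCP at [0.263, -0.567, 0.231] pointing down, gripper open.
Joint ranges: [-2.91, 2.91], [-0.3, 2.13], [-1.5, 1.42], [0.17, 2.43], [-1.26, 4.41], [0.16, 1.93], [-2.52, 2.52]. Speed limits (rad/s): [1.89, 1.89, 2.39, 2.39, 3.01, 3.01, 3.01].

### API

Orientations are given as a unit quaternion [w, x, y, z].
In Python, from bench import ctrl, snapshot, camera_model, order gives the robot as it stands. The module is installed in compiled form; this text tells all that it offers.
- The arm moves only by the tool move_arm, never from a script. Its arguments are lists of equal length, an entry for each row: "claw": the finger opening in mm, from 0 to 85.4; "offset": the shift along the tool's x, y, z in mm, a list of three; "delta_rot": the turn, a rotation vector about the tool's x, y, z in degrees, a list of three. A call has 1 to 8 rows; each row is the pose to reach, as a shift and turn from the pose measured when the call began, along the tool's axes at that moment; what a row does not reach only later rows make up. A row lasts 1/8 s, in which the tool goes at most 62.5 mm and 10.7 degrees, less where a joint would pass 70% of its speed; a pose out of reach is approached as far as the arm can. A call with a gripper value outside its range is refused whole. The fingers move at their own pace and stop on an object; "grip_force" is the grip in N (left out, the last holds). Time passes only in rows, so rows that repeat a pose let the fingers close. It gives the time, the measured TCP pose, the force and the opening at its end, in the units of the state.
- ctrl.read_state(): the state, without advancing time (a new reading comes with each control period).
- snapshot(name): name is "side" or "top"; returns (picture, depth): 420x560x3 uint8, red, green, blue; 420x560 float32, m along the optical axis (not along the pixel's ray), 0 where there is no reading.
- camera_model(name): a dict with "camera_matrix" (3x3 intrinsics, pixels), "cam_to_world" (4x4, takes a point from camera to world coordinates). Camera axes: x right, y up, looking along -z (the intrinsics and any distortion apply to the point x, -y, -z); pixel columns grow to the right and rows downward; lengths in m; the calibration is good to about 2 mm. A picture is of the moment at which its call begins. camera_model takes no time and is no camera call.
- order.close_job(): hands the job in, once; it reports no verdict.
The state is a dict: "time_s": time; "qpos": joint angles; "dq": joint speeds; "tau": joint torques, N m; "position": TCP position; "ee_rot": TCP orientation; "wrist_force": force on the tool from outside, world axes, zero at the start; "moment": the same for the moment, N m; "finger_gap": opening from 0.0 (shut) to 1.0 (fully open).
Only numpy, scipy, OpenCV 4.12 (cv2) and the standard library are available. Lean on these libraries where they do the work, as an engineer would, in place of code of your own. Each camera call takes 0.05 s, during which the arm holds its last target. There are 200 camera calls.

## Working session

There is one attempt and no reset: what is moved stays moved. The work goes in short steps, Python scripts to look and compute and a tool call to move; the robot and the scene stay as the last step left them, time stands still between calls to the robot, and variables do not carry over. Pictures are saved under pics/ and viewed, about 8 in all and at most 12, crops included, and the job is handed in when it is done.

Besides the shell and the picture viewer there is one more tool, called by a JSON object that holds its "name" and its "arguments", one argument or row to a line. move_arm: Moves the arm, as the interface text tells. Its arguments: {"type":"object","properties":{"claw":{"type":"array","items":{"type":"number"}},"offset":{"type":"array","items":{"type":"array","items":{"type":"number"}}},"delta_rot":{"type":"array","items":{"type":"array","items":{"type":"number"}}},"grip_force":{"type":"number"}},"required":["claw","offset","delta_rot"]}

```bash
mkdir -p pics; cat > h.py <<'E'
import numpy as np, cv2
from bench import ctrl, snapshot, camera_model, order
def grab(n,tag):
    p,d=snapshot(n); cv2.imwrite(f'pics/{tag}.png',p[:,:,::-1]); np.save(f'pics/{tag}.npy',d); return p,d
def cloud(n,d):
    m=camera_model(n);K=np.array(m['camera_matrix']);T=np.array(m['cam_to_world'])
    v,u=np.mgrid[:d.shape[0],:d.shape[1]]
    P=np.stack([(u-K[0,2])/K[0,0]*d,-(v-K[1,2])/K[1,1]*d,-d],-1)
    W=P@T[:3,:3].T+T[:3,3]; W[d==0]=np.nan; return W
E
python3 - <<'E'
from h import *
print(ctrl.read_state())
for n in('side','top'):
    m=camera_model(n); print(m); grab(n,n+'0')
E
```

```text
{'time_s': 0.0, 'qpos': array([ 1.06580448,  0.52202001, -0.0363143 ,  1.60001885,  0.02119183,
        1.02109913, -0.11279223]), 'dq': array([ 0.00078209, -0.00015493,  0.00131132,  0.0006739 ,  0.00116751,
        0.0002496 , -0.00062058]), 'tau': array([-1.65227789e-04, -9.27116847e+01,  1.97999910e+00, -3.69929731e+01,
        1.79258821e-02,  8.17714288e-03, -4.68872429e-05]), 'position': array([ 0.26307811, -0.56655218,  0.23071826]), 'ee_rot': array([-2.76391252e-04,  8.42972463e-01, -5.37956402e-01, -5.10264628e-04]), 'wrist_force': array([ 0.0224307 , -0.56543283, -0.03780854]), 'moment': array([ 0.00813982, -0.0039409 , -0.0514801 ]), 'finger_gap': 1.001238372157436}
{'camera_matrix': array([[524.17388797,   0.        , 285.6124548 ],
       [  0.        , 524.17388797, 213.78221704],
       [  0.        ,   0.        ,   1.        ]]), 'cam_to_world': array([[-0.84633161,  0.39247844, -0.36011592,  0.01876641],
       [-0.53247019, -0.6055131 ,  0.59146377,  0.84283775],
       [ 0.01408187,  0.69232547,  0.72144795,  1.12992317],
       [ 0.        ,  0.        ,  0.        ,  1.        ]])}
{'camera_matrix': array([[456.25309424,   0.        , 275.63212151],
       [  0.        , 456.25309424, 213.48090099],
       [  0.        ,   0.        ,   1.        ]]), 'cam_to_world': array([[-0.02598775,  0.98109684, -0.1917645 ,  0.30994229],
       [-0.99965352, -0.02470263,  0.00908964,  0.0248766 ],
       [ 0.00418073,  0.19193428,  0.98139888,  1.17558179],
       [ 0.        ,  0.        ,  0.        ,  1.        ]])}
```

View pics/top0.png

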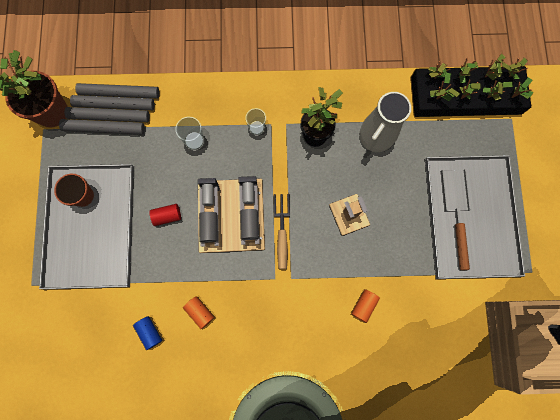

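View pics/side0.png

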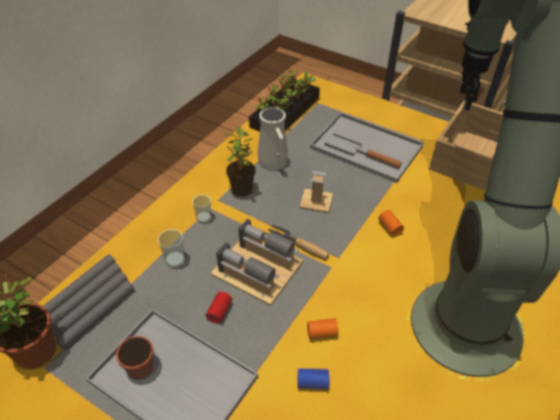

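Top view: the gauge is at about (231,215). Two dark-grey couplings are in its channels, at (209,227) and (249,225), with their pins pointing up the image. The saddle is at (350,212). The red (165,215), orange (199,312) and (366,306), and blue (148,332) tubes are look-alikes, so the two grey tubes in the gauge are the ones meant. I'll measure next and confirm with one crop.

```bash
python3 - <<'E'
from h import *
p=cv2.imread('pics/top0.png'); d=np.load('pics/top0.npy'); W=cloud('top',d)
hsv=cv2.cvtColor(p,cv2.COLOR_BGR2HSV)
# plywood bases
def rect(mask,name,box):
    m=np.zeros(mask.shape,np.uint8); x0,y0,x1,y1=box; m[y0:y1,x0:x1]=mask[y0:y1,x0:x1]
    pts=W[m>0]; pts=pts[~np.isnan(pts[:,0])]
    r=cv2.minAreaRect((pts[:,:2]*1000).astype(np.float32)); print(name,len(pts),r,'z',np.median(pts[:,2])); return pts
z=W[...,2]
rect((z>.006)&(z<.02),'gaugebase',(185,165,275,265))
rect((z>.006)&(z<.02),'saddlebase',(325,185,375,245))
for n,b in (('L',(190,170,230,255)),('R',(231,170,272,255))):
    rect((z>.085),n+'>85mm',b)
    m=np.zeros(z.shape,bool);m[b[1]:b[3],b[0]:b[2]]=True
    q=W[m&(z>.055)]
    for lo in np.arange(.40,.62,.01):
        s=q[(q[:,0]>=lo)&(q[:,0]<lo+.01)]
        if len(s)>3: print(n,round(lo,2),len(s),'zmax',s[:,2].max().round(4),'y of top',np.median(s[s[:,2]>s[:,2].max()-.006,1]).round(4))
rect(z>.098,'saddletop',(325,185,375,245))
rect((z>.015)&(z<.04),'fork',(272,190,292,275))
print('table z',np.nanmedian(z[130:160,200:240]))
a=cv2.resize(p[165:265,180:380],None,fx=4,fy=4,interpolation=cv2.INTER_CUBIC)
cv2.imwrite('pics/c1.png',a)
s=cv2.imread('pics/side0.png')[165:305,200:340]; cv2.imwrite('pics/c2.png',cv2.resize(s,None,fx=4,fy=4,interpolation=cv2.INTER_CUBIC))
E
```

```text
gaugebase 2441 ((541.5685424804688, 136.31715393066406), (236.09771728515625, 263.3252258300781), 88.55023193359375) z 0.012428365947107611
saddlebase 779 ((538.0162353515625, -179.26612854003906), (122.52429962158203, 153.33331298828125), 81.5976791381836) z 0.0123213082685949
L>85mm 724 ((538.347412109375, 181.5654296875), (156.5362091064453, 42.17119216918945), 0.7641786336898804) z 0.09231757119889894
L 0.45 32 zmax 0.0861 y of top 0.1934
L 0.46 110 zmax 0.1016 y of top 0.1796
L 0.47 81 zmax 0.1004 y of top 0.18
L 0.48 77 zmax 0.1002 y of top 0.1821
L 0.49 79 zmax 0.1005 y of top 0.1811
L 0.5 77 zmax 0.1014 y of top 0.18
L 0.51 77 zmax 0.1039 y of top 0.1796
L 0.52 76 zmax 0.102 y of top 0.1797
L 0.53 13 zmax 0.0853 y of top 0.1623
L 0.54 36 zmax 0.0672 y of top 0.1814
L 0.55 85 zmax 0.0928 y of top 0.1815
L 0.56 70 zmax 0.092 y of top 0.18
L 0.57 64 zmax 0.0942 y of top 0.1833
L 0.58 68 zmax 0.0933 y of top 0.1834
L 0.59 70 zmax 0.0929 y of top 0.1813
L 0.6 98 zmax 0.0978 y of top 0.1831
L 0.61 40 zmax 0.0957 y of top 0.1812
R>85mm 729 ((541.1153564453125, 81.92123413085938), (1
[... 319 characters left out ...]
1032 y of top 0.0837
R 0.52 74 zmax 0.0997 y of top 0.0813
R 0.53 35 zmax 0.1003 y of top 0.0813
R 0.54 28 zmax 0.0649 y of top 0.0967
R 0.55 78 zmax 0.0918 y of top 0.0825
R 0.56 72 zmax 0.0911 y of top 0.0825
R 0.57 72 zmax 0.0919 y of top 0.0811
R 0.58 73 zmax 0.0931 y of top 0.0835
R 0.59 66 zmax 0.0917 y of top 0.0833
R 0.6 100 zmax 0.0949 y of top 0.083
R 0.61 51 zmax 0.0965 y of top 0.0828
saddletop 192 ((531.43408203125, -177.28176879882812), (40.250160217285156, 45.69766616821289), 19.143749237060547) z 0.10492020091798215
fork 468 ((485.956298828125, 0.14509963989257812), (39.000389099121094, 182.33978271484375), 88.5460433959961) z 0.02297479436479588
table z 0.0016413563511874507
```

View pics/c1.png

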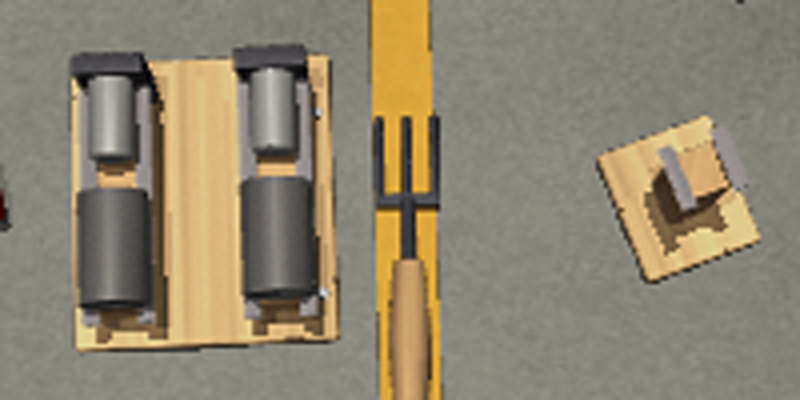

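View pics/c2.png

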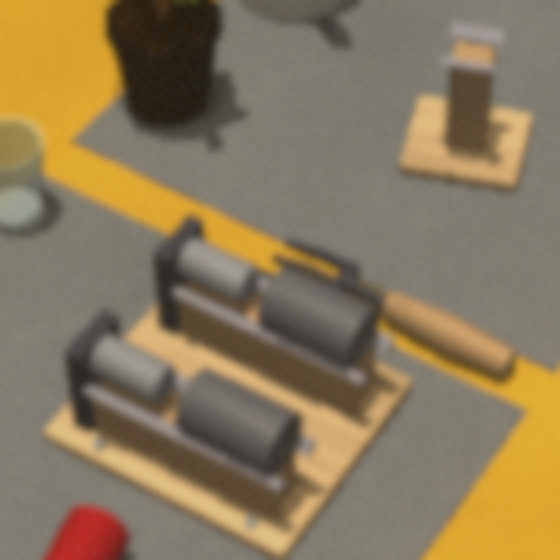

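The crops confirm it: two grey couplings lie in the two channels, and only these are grey. No bore is visible, so both must be tried. The saddle strips run about 19° off world x. I'll refine the poses with plane-cast colour masks.

```bash
cat >> h.py <<'E'
def cast(n,uv,z):
    m=camera_model(n);K=np.array(m['camera_matrix']);T=np.array(m['cam_to_world'])
    uv=np.asarray(uv,float).reshape(-1,2)
    r=np.stack([(uv[:,0]-K[0,2])/K[0,0],-(uv[:,1]-K[1,2])/K[1,1],-np.ones(len(uv))],-1)@T[:3,:3].T
    return T[:3,3]+r*((z-T[2,3])/r[:,2])[:,None]
E
python3 - <<'E'
from h import *
for n,gb,sb in (('top',(190,168,272,258),(325,185,375,240)),('side',(205,225,305,305),(295,180,336,215))):
    p=cv2.imread(f'pics/{n}0.png'); hsv=cv2.cvtColor(p,cv2.COLOR_BGR2HSV); W=cloud(n,np.load(f'pics/{n}0.npy'))
    w=((hsv[...,0]>8)&(hsv[...,0]<22)&(hsv[...,1]>60)&(hsv[...,1]<150)&(hsv[...,2]>90)&(abs(W[...,2]-.012)<.012)).astype(np.uint8)
    for nm,b in (('gauge',gb),('foot',sb)):
        m=np.zeros_like(w);m[b[1]:b[3],b[0]:b[2]]=w[b[1]:b[3],b[0]:b[2]]
        m=cv2.morphologyEx(m,cv2.MORPH_OPEN,np.ones((2,2)))
        v,u=np.nonzero(m); P=cast(n,np.c_[u,v],.012)*1000
        print(n,nm,len(u),cv2.minAreaRect(P[:,:2].astype(np.float32)))
    # upper parts
    z=W[...,2]
    b=sb if n=='top' else (295,165,340,195)
    m=np.zeros(z.shape,bool);m[b[1]:b[3],b[0]:b[2]]=True; m&=(z>.095)&(z<.125)
    v,u=np.nonzero(m);P=cast(n,np.c_[u,v],.108)*1000
    print(n,'saddletops',len(u),cv2.minAreaRect(P[:,:2].astype(np.float32)), 'cloud mean',np.median(W[m],0))
    # couplings + pins from cloud: circle-ish top ridge lines
    for nm,yc in (('L',.181),('R',.082)):
        for part,xl,xh,zc,r in (('cpl',.44,.55,.075,.022),('pin',.553,.598,.075,.014)):
            s=W[(abs(W[...,1]-yc)<.03)&(W[...,0]>xl)&(W[...,0]<xh)&(W[...,2]>.080)&(W[...,2]<.11)]
            f=lambda q:np.hypot((s[:,1]-q[0]-q[1]*(s[:,0]-.54)),s[:,2]-q[2])-r
            from scipy.optimize import least_squares
            q=least_squares(f,[yc,0,.075],loss='soft_l1',f_scale=.002).x
            print(n,nm,part,len(s),'y@.54',q[0].round(4),'yaw',np.degrees(q[1]).round(2),'z',q[2].round(4),'x',np.percentile(s[:,0],[0,2,98,100]).round(4))
E
```

```text
top gauge 1861 ((533.6494140625, 121.48020935058594), (189.32196044921875, 156.52490234375), 0.057124145328998566)
top foot 571 ((527.952392578125, -178.46157836914062), (89.9400634765625, 77.67598724365234), 19.488908767700195)
top saddletops 254 ((530.59521484375, -176.79971313476562), (40.40162658691406, 45.020198822021484), 19.34165382385254) cloud mean [ 0.53164016 -0.17937313  0.10256241]
top L cpl 514 y@.54 0.1819 yaw 1.01 z 0.0755 x [0.4599 0.4611 0.5287 0.5304]
top L pin 196 y@.54 0.1812 yaw 1.8 z 0.0755 x [0.5531 0.5535 0.5972 0.5979]
top R cpl 502 y@.54 0.0822 yaw 1.39 z 0.0755 x [0.4642 0.4655 0.5334 0.5353]
top R pin 192 y@.54 0.0813 yaw 1.76 z 0.0755 x [0.5535 0.5541 0.5974 0.598 ]
side gauge 1711 ((533.2772827148438, 106.74488067626953), (194.30340576171875, 233.49456787109375), 1.2235190868377686)
side foot 514 ((525.8113403320312, -171.45553588867188), (93.49853515625, 90.0073013305664), 19.75651741027832)
side saddletops 115 ((531.0635375976562, -173.32986450195312), (39.34013748168945, 47.54605484008789), 18.83492088317871) cloud mean [ 0.53414084 -0.18446091  0.10179475]
side L cpl 406 y@.54 0.1807 yaw 0.72 z 0.0745 x [0.4607 0.4622 0.5296 0.55  ]
side L pin 142 y@.54 0.1814 yaw 1.34 z 0.0744 x [0.5531 0.5537 0.5966 0.5976]
side R cpl 348 y@.54 0.0804 yaw 0.6 z 0.0746 x [0.4644 0.4667 0.5346 0.5377]
side R pin 121 y@.54 0.0819 yaw 0.82 z 0.0747 x [0.5538 0.5557 0.5975 0.5979]
```

Gauge yaw is about 1.2°, with channel axes at y ≈ 0.181 and 0.0815 (100 mm apart, as specified). The couplings' centres are at x ≈ 0.495 (L) and 0.4995 (R). The pin tips are at about x 0.548, and the shoulder is at about 0.598. Seat: about (0.530, -0.177), yaw 19.3°. I'll test the right coupling first.

```bash
cat > go.py <<'E'
# usage: go.py yaw(deg of tool x) x y z [x y z ...]  -> offsets (mm, tool axes) and turn (deg)
import sys
from h import *
from scipy.spatial.transform import Rotation as R
s=ctrl.read_state(); q=s['ee_rot']; R0=R.from_quat([q[1],q[2],q[3],q[0]])
a=[float(v) for v in sys.argv[1:]]; t=np.radians(a[0])
X=np.array([np.cos(t),np.sin(t),0]);Z=np.array([0,0,-1.])
G=R.from_matrix(np.c_[X,np.cross(Z,X),Z])
print('t',round(s['time_s'],2),'pos',s['position'].round(4),'gap',round(s['finger_gap'],3),'F',s['wrist_force'].round(1),'j7',s['qpos'][6].round(2))
print('rot',np.degrees((R0.inv()*G).as_rotvec()).round(2))
for w in np.array(a[1:]).reshape(-1,3): print(w,(R0.inv().apply(w-s['position'])*1000).round(1))
E
python3 go.py -88.8 .48 -.25 .27 .4995 .0807 .25
```

```text
t 0.1 pos [ 0.2631 -0.5666  0.2308] gap 0.999 F [ 0.1 -0.2  0.5] j7 -0.11
rot [2.000e-02 6.000e-02 2.371e+01]
[ 0.48 -0.25  0.27] [-195.8 -330.   -39. ]
[0.4995 0.0807 0.25  ] [-487.5 -487.   -18.7]
```

{"name": "move_arm", "arguments": {
  "claw": [85,85,85,85,85,85,85,85],
  "offset": [
    [-28,-47,-10],
    [-56,-94,-20],
    [-84,-141,-30],
    [-112,-188,-39],
    [-140,-235,-39],
    [-168,-282,-39],
    [-215,-340,-39],
    [-260,-362,-39]
  ],
  "delta_rot": [
    [0,0,4],
    [0,0,8],
    [0,0,12],
    [0,0,16],
    [0,0,20],
    [0,0,23.7],
    [0,0,23.7],
    [0,0,23.7]
  ],
  "grip_force": 25
}}

```text
time_s: 1.1
position: [0.4829, -0.1762, 0.2696]
ee_rot: [-0.0, 0.715, -0.699, -0.001]
wrist_force: [0.9, 0.5, 0.6]
finger_gap: 0.997
```

```bash
python3 go.py -88.8 .4995 .0807 .20 .4995 .0807 .13 .4995 .0807 .064
```

```text
t 1.1 pos [ 0.4829 -0.1762  0.2696] gap 0.997 F [0.9 0.5 0.6] j7 -1.35
rot [0.03 0.07 0.05]
[0.4995 0.0807 0.2   ] [-256.4  -22.2   69.9]
[0.4995 0.0807 0.13  ] [-256.3  -22.2  139.9]
[0.4995 0.0807 0.064 ] [-256.2  -22.3  205.9]
```

{"name": "move_arm", "arguments": {
  "claw": [85,85,85,85,85,85,85,85],
  "offset": [
    [-60,-5,10],
    [-120,-10,25],
    [-180,-15,40],
    [-235,-20,60],
    [-256.3,-22.2,90],
    [-256.3,-22.2,140],
    [-256.3,-22.2,140],
    [-256.3,-22.2,140]
  ],
  "delta_rot": [
    [0,0,0],
    [0,0,0],
    [0,0,0],
    [0,0,0],
    [0,0,0],
    [0,0,0],
    [0,0,0],
    [0,0,0]
  ]
}}

```text
time_s: 2.1
position: [0.5, 0.0805, 0.1312]
ee_rot: [-0.001, 0.715, -0.7, -0.0]
wrist_force: [-0.5, 0.3, 0.5]
finger_gap: 0.993
```

```bash
python3 - <<'E'
from h import *
p,d=grab('top','top1')
cv2.imwrite('pics/c3.png',cv2.resize(p[150:270,170:330,::-1],None,fx=4,fy=4,interpolation=cv2.INTER_CUBIC))
E
python3 go.py -88.8 .4995 .0807 .064
```

```text
t 2.15 pos [0.5003 0.0805 0.1316] gap 0.996 F [ 0.3 -0.9 -0.1] j7 -1.95
rot [-0.08  0.08  0.  ]
[0.4995 0.0807 0.064 ] [-0.1  0.9 67.6]
```

{"name": "move_arm", "arguments": {
  "claw": [85,85,85,44,40,40,40,40],
  "offset": [
    [0,0.5,35],
    [0,0.5,67.5],
    [0,0.5,67.5],
    [0,0.5,67.5],
    [0,0.5,67.5],
    [0,0.5,67.5],
    [0,0.5,67.5],
    [0,0.5,67.5]
  ],
  "delta_rot": [
    [0,0,0],
    [0,0,0],
    [0,0,0],
    [0,0,0],
    [0,0,0],
    [0,0,0],
    [0,0,0],
    [0,0,0]
  ],
  "grip_force": 25
}}

```text
time_s: 3.15
position: [0.5007, 0.0806, 0.0655]
ee_rot: [-0.002, 0.714, -0.7, 0.001]
wrist_force: [-1.8, -1.3, 15.4]
finger_gap: 0.511
```

```bash
python3 go.py -88.8 .5345 .0815 .064
```

```text
t 3.15 pos [0.5007 0.0806 0.0655] gap 0.511 F [-1.8 -1.3 15.4] j7 -1.99
rot [-0.19  0.09 -0.01]
[0.5345 0.0815 0.064 ] [ -0.2 -33.8   1.6]
```

{"name": "move_arm", "arguments": {
  "claw": [40,40,40,40],
  "offset": [
    [0,0,-0.5],
    [0,-4,-0.5],
    [0,-8,-0.5],
    [0,-10,-0.5]
  ],
  "delta_rot": [
    [0,0,0],
    [0,0,0],
    [0,0,0],
    [0,0,0]
  ]
}}

```text
time_s: 3.65
position: [0.5111, 0.0809, 0.066]
ee_rot: [-0.002, 0.714, -0.7, 0.001]
wrist_force: [-0.2, 0.1, -2.2]
finger_gap: 0.511
```

{"name": "move_arm", "arguments": {
  "claw": [40,40,40,40],
  "offset": [
    [0,-3,0],
    [0,-5,0],
    [0,-7,0],
    [0,-8,0]
  ],
  "delta_rot": [
    [0,0,0],
    [0,0,0],
    [0,0,0],
    [0,0,0]
  ]
}}

```text
time_s: 4.15
position: [0.5191, 0.081, 0.066]
ee_rot: [-0.002, 0.714, -0.7, 0.001]
wrist_force: [0.7, 0.6, -1.4]
finger_gap: 0.514
```

{"name": "move_arm", "arguments": {
  "claw": [40,40,40,40,40],
  "offset": [
    [0,-3,0.4],
    [0,-6,0.4],
    [0,-9,0.4],
    [0,-12,0.4],
    [0,-12,0.4]
  ],
  "delta_rot": [
    [0,0,0],
    [0,0,0],
    [0,0,0],
    [0,0,0],
    [0,0,0]
  ]
}}

```text
time_s: 4.78
position: [0.5304, 0.0811, 0.0657]
ee_rot: [-0.001, 0.714, -0.7, 0.0]
wrist_force: [-6.5, 0.3, 6.8]
finger_gap: 0.507
```

{"name": "move_arm", "arguments": {
  "claw": [40,40,40,40,40],
  "offset": [
    [0,-4,-0.4],
    [0,-8,-0.4],
    [0,-12,-0.4],
    [0,-16,-0.4],
    [0,-16,-0.4]
  ],
  "delta_rot": [
    [0,0,0],
    [0,0,0],
    [0,0,0],
    [0,0,0],
    [0,0,0]
  ]
}}

```text
time_s: 5.4
position: [0.5466, 0.0815, 0.066]
ee_rot: [-0.001, 0.714, -0.7, 0.0]
wrist_force: [-0.6, -0.1, -1.8]
finger_gap: 0.51
```

```bash
python3 - <<'E'
from h import *
p,d=grab('side','side2')
p2,d2=grab('top','top2')
a=cv2.resize(p[170:310,200:350,::-1],(400,373),interpolation=cv2.INTER_CUBIC)
b=cv2.resize(p2[165:265,185:292,::-1],(400,373),interpolation=cv2.INTER_CUBIC)
cv2.imwrite('pics/c4.png',np.hstack([a,b]))
E
```

```text
(no output)
```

View pics/c4.png

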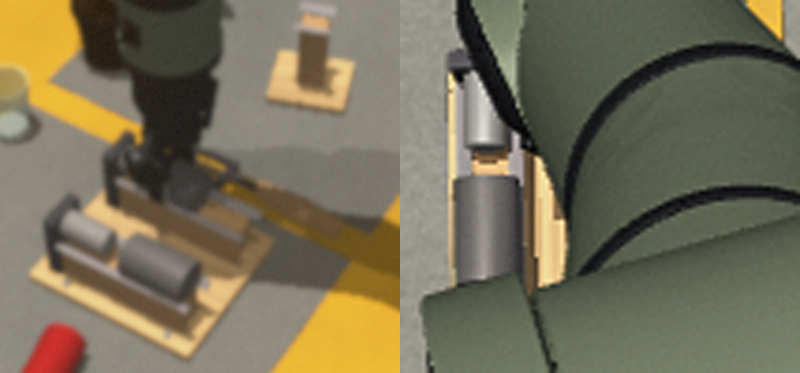

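The side view shows the right coupling well onto its pin, so it is the wide-bore one. Its rear end has moved forward to about crop (205,190). The left one is untouched. I'll continue to the shoulder.

{"name": "move_arm", "arguments": {
  "claw": [40,40,40,40,40],
  "offset": [
    [0,-4,0],
    [0,-8,0],
    [0,-12,0],
    [0,-14,0],
    [0,-14,0]
  ],
  "delta_rot": [
    [0,0,0],
    [0,0,0],
    [0,0,0],
    [0,0,0],
    [0,0,0]
  ]
}}

```text
time_s: 6.12
position: [0.5604, 0.0818, 0.066]
ee_rot: [-0.001, 0.714, -0.7, 0.0]
wrist_force: [-0.3, -0.9, -2.0]
finger_gap: 0.516
```

{"name": "move_arm", "arguments": {
  "claw": [40,40,40,40],
  "offset": [
    [0,-1,0],
    [0,-2,0],
    [0,-3,0],
    [0,-3,0]
  ],
  "delta_rot": [
    [0,0,0],
    [0,0,0],
    [0,0,0],
    [0,0,0]
  ]
}}

```text
time_s: 6.62
position: [0.5634, 0.0818, 0.066]
ee_rot: [-0.001, 0.714, -0.7, 0.0]
wrist_force: [-0.3, 0.1, -2.3]
finger_gap: 0.513
```

{"name": "move_arm", "arguments": {
  "claw": [40,40,40,40],
  "offset": [
    [0,-1,0],
    [0,-2,0],
    [0,-3,0],
    [0,-3,0]
  ],
  "delta_rot": [
    [0,0,0],
    [0,0,0],
    [0,0,0],
    [0,0,0]
  ]
}}

```text
time_s: 7.12
position: [0.5665, 0.0819, 0.066]
ee_rot: [-0.001, 0.714, -0.7, 0.0]
wrist_force: [0.7, 0.0, -1.6]
finger_gap: 0.509
```

{"name": "move_arm", "arguments": {
  "claw": [40,40,40,40],
  "offset": [
    [0,-1,0],
    [0,-2,0],
    [0,-3,0],
    [0,-3,0]
  ],
  "delta_rot": [
    [0,0,0],
    [0,0,0],
    [0,0,0],
    [0,0,0]
  ]
}}

```text
time_s: 7.62
position: [0.5695, 0.0819, 0.0659]
ee_rot: [-0.001, 0.714, -0.7, 0.0]
wrist_force: [-0.9, -0.3, -1.7]
finger_gap: 0.508
```

{"name": "move_arm", "arguments": {
  "claw": [40,40,40],
  "offset": [
    [0,-1,0],
    [0,-2,0],
    [0,-2,0]
  ],
  "delta_rot": [
    [0,0,0],
    [0,0,0],
    [0,0,0]
  ]
}}

```text
time_s: 8.0
position: [0.5696, 0.0819, 0.0658]
ee_rot: [0.001, 0.714, -0.7, -0.001]
wrist_force: [-13.3, -1.8, 8.4]
finger_gap: 0.509
```

```bash
python3 - <<'E'
from h import *
for n in('side0','side3'):
    if n=='side3': p,d=grab('side',n)
    else: d=np.load('pics/side0.npy')
    W=cloud('side',d); y=W[...,1]
    s=W[(abs(y-.081)<.025)&(W[...,0]>.44)&(W[...,0]<.65)&(W[...,2]>.058)]
    for lo in np.arange(.45,.64,.005):
        q=s[(s[:,0]>=lo)&(s[:,0]<lo+.005)]
        if len(q)>2: print(n,lo.round(3),len(q),q[:,2].max().round(4),q[:,1].min().round(3))
p=cv2.imread('pics/side3.png');p=cv2.resize(p[195:275,220:320],None,fx=6,fy=6,interpolation=cv2.INTER_CUBIC);cv2.imwrite('pics/c5.png',p)
E
```

```text
side0 0.455 7 0.0641 0.058
side0 0.46 14 0.0972 0.059
side0 0.465 59 0.0972 0.058
side0 0.47 54 0.1 0.062
side0 0.475 37 0.1002 0.064
side0 0.48 35 0.1016 0.068
side0 0.485 31 0.101 0.069
side0 0.49 32 0.0983 0.068
side0 0.495 30 0.0979 0.066
side0 0.5 37 0.0992 0.063
side0 0.505 38 0.1012 0.065
side0 0.51 29 0.102 0.066
side0 0.515 35 0.0993 0.066
side0 0.52 27 0.1002 0.067
side0 0.525 33 0.0997 0.067
side0 0.53 28 0.0998 0.069
side0 0.535 11 0.097 0.064
side0 0.54 4 0.0644 0.098
side0 0.545 4 0.0659 0.097
side0 0.55 12 0.0878 0.07
side0 0.555 41 0.0895 0.062
side0 0.56 25 0.0918 0.06
side0 0.565 21 0.0913 0.073
side0 0.57 19 0.0907 0.069
side0 0.575 20 0.0896 0.071
side0 0.58 26 0.0924 0.073
side0 0.585 18 0.0923 0.073
side0 0.59 20 0.0906 0.074
side0 0.595 22 0.0907 0.071
side0 0.6 27 0.0913 0.066
side0 0.605 51 0.0945 0.063
side0 0.61 31 0.0952 0.059
side0 0.615 24 0.0936 0.061
side3 0.45 196 0.6376 0.057
side3 0.455 196 0.6339 0.056
side3 0.46 197 0.6262 0.057
side3 0.465 201 0.6221 0.057
side3 0.47 195 0.6152 0.057
side3 0.475 224 0.6084 0.056
side3 0.48 242 0.6054 0.057
side3 0.485 205 0.5975 0.057
side3 0.49 160 0.591 0.057
side3 0.495 122 0.5859 0.058
side3 0.5 102 0.5757 0.059
side3 0.505 83 0.5754 0.056
side3 0.51 75 0.5675 0.058
side3 0.515 71 0.5598 0.058
side3 0.52 125 0.5548 0.058
side3 0.525 242 0.5485 0.057
side3 0.53 184 0.543 0.059
side3 0.535 160 0.5363 0.058
side3 0.54 123 0.5289 0.057
side3 0.545 72 0.5185 0.066
side3 0.55 122 0.5142 0.058
side3 0.555 110 0.5067 0.057
side3 0.56 74 0.4949 0.056
side3 0.565 51 0.4885 0.056
side3 0.57 38 0.4846 0.057
side3 0.575 21 0.4745 0.058
side3 0.58 7 0.4707 0.075
side3 0.585 10 0.4662 0.056
side3 0.59 18 0.4646 0.059
side3 0.595 28 0.4639 0.056
side3 0.6 36 0.4533 0.057
side3 0.605 34 0.4496 0.058
side3 0.61 32 0.4446 0.057
side3 0.615 25 0.4401 0.06
side3 0.62 10 0.4356 0.056
side3 0.625 13 0.4283 0.058
side3 0.63 12 0.4234 0.057
side3 0.635 3 0.402 0.069
```

View pics/c5.png

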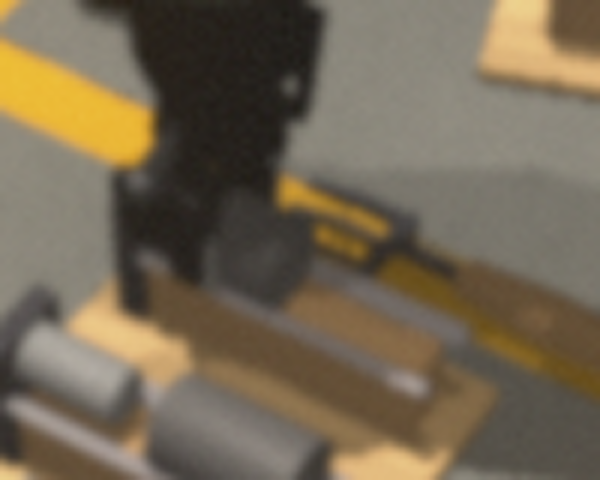

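It stopped at x = 0.5695 with -13 N after about 69 mm of travel, so the right coupling is home against the shoulder. I'll release it and test the left one before taking it off.

{"name": "move_arm", "arguments": {
  "claw": [60,85,85,85,85,85,85,85],
  "offset": [
    [0,0,-0.3],
    [0,0,-0.3],
    [0,0,-0.3],
    [0,0,-0.3],
    [0,0,-30],
    [0,0,-62],
    [0,0,-75],
    [0,0,-75]
  ],
  "delta_rot": [
    [0,0,0],
    [0,0,0],
    [0,0,0],
    [0,0,0],
    [0,0,0],
    [0,0,0],
    [0,0,0],
    [0,0,0]
  ]
}}

```text
time_s: 9.05
position: [0.57, 0.0819, 0.1411]
ee_rot: [0.0, 0.714, -0.7, -0.001]
wrist_force: [-0.1, -0.1, 0.3]
finger_gap: 0.995
```

```bash
python3 go.py -88.8 .495 .1803 .141 .495 .1803 .065
```

```text
t 9.05 pos [0.57   0.0819 0.1411] gap 0.995 F [-0.1 -0.1  0.3] j7 -1.92
rot [ 0.07  0.05 -0.02]
[0.495  0.1803 0.141 ] [-99.9  73.    0.3]
[0.495  0.1803 0.065 ] [-99.9  72.9  76.3]
```

{"name": "move_arm", "arguments": {
  "claw": [85,85,85,85,85,85,85,85],
  "offset": [
    [-40,29,0],
    [-80,58,0],
    [-99.8,73,0],
    [-99.8,73,0],
    [-99.8,73,35],
    [-99.8,73,75.5],
    [-99.8,73,75.5],
    [-99.8,73,75.5]
  ],
  "delta_rot": [
    [0,0,0],
    [0,0,0],
    [0,0,0],
    [0,0,0],
    [0,0,0],
    [0,0,0],
    [0,0,0],
    [0,0,0]
  ]
}}

```text
time_s: 10.05
position: [0.4955, 0.1799, 0.0665]
ee_rot: [0.0, 0.714, -0.7, -0.001]
wrist_force: [0.8, -0.4, 1.1]
finger_gap: 0.994
```

{"name": "move_arm", "arguments": {
  "claw": [44,40,40,40,40],
  "offset": [
    [0,0,0],
    [0,0,0],
    [0,0,0],
    [0,0,0],
    [0,0,0]
  ],
  "delta_rot": [
    [0,0,0],
    [0,0,0],
    [0,0,0],
    [0,0,0],
    [0,0,0]
  ],
  "grip_force": 20
}}

```text
time_s: 10.68
position: [0.496, 0.1805, 0.0674]
ee_rot: [-0.001, 0.714, -0.7, -0.0]
wrist_force: [-0.3, 2.0, 9.3]
finger_gap: 0.515
```

{"name": "move_arm", "arguments": {
  "claw": [40,40,40,40],
  "offset": [
    [0,0,0],
    [0,-4,0],
    [0,-8,0],
    [0,-8,0]
  ],
  "delta_rot": [
    [0,0,0],
    [0,0,0],
    [0,0,0],
    [0,0,0]
  ]
}}

```text
time_s: 11.18
position: [0.5039, 0.1806, 0.0675]
ee_rot: [-0.0, 0.714, -0.7, -0.001]
wrist_force: [-4.2, 0.4, 5.9]
finger_gap: 0.513
```

{"name": "move_arm", "arguments": {
  "claw": [40,40,40,40],
  "offset": [
    [0,-3,0],
    [0,-6,0],
    [0,-8,0],
    [0,-8,0]
  ],
  "delta_rot": [
    [0,0,0],
    [0,0,0],
    [0,0,0],
    [0,0,0]
  ]
}}

```text
time_s: 11.68
position: [0.5114, 0.1808, 0.0675]
ee_rot: [0.0, 0.714, -0.7, -0.001]
wrist_force: [-7.5, 0.1, 8.0]
finger_gap: 0.51
```

{"name": "move_arm", "arguments": {
  "claw": [40,40,40],
  "offset": [
    [0,-1.5,0],
    [0,-3,0],
    [0,-3,0]
  ],
  "delta_rot": [
    [0,0,0],
    [0,0,0],
    [0,0,0]
  ]
}}

```text
time_s: 12.05
position: [0.5136, 0.1808, 0.0675]
ee_rot: [0.001, 0.714, -0.7, -0.001]
wrist_force: [-8.5, 0.0, 9.9]
finger_gap: 0.511
```

{"name": "move_arm", "arguments": {
  "claw": [40,40,40],
  "offset": [
    [0,-1,0],
    [0,-2.5,0],
    [0,-2.5,0]
  ],
  "delta_rot": [
    [0,0,0],
    [0,0,0],
    [0,0,0]
  ]
}}

```text
time_s: 12.42
position: [0.5151, 0.1808, 0.0675]
ee_rot: [0.002, 0.714, -0.7, -0.002]
wrist_force: [-10.6, -0.6, 11.6]
finger_gap: 0.507
```

{"name": "move_arm", "arguments": {
  "claw": [40,40,40],
  "offset": [
    [0,-1,-0.5],
    [0,-3,-0.5],
    [0,-3,-0.5]
  ],
  "delta_rot": [
    [0,0,0],
    [0,0,0],
    [0,0,0]
  ]
}}

```text
time_s: 12.8
position: [0.517, 0.1809, 0.0676]
ee_rot: [0.003, 0.714, -0.7, -0.003]
wrist_force: [-9.9, 1.3, 5.7]
finger_gap: 0.511
```

{"name": "move_arm", "arguments": {
  "claw": [40,40,40],
  "offset": [
    [0,-1,-0.3],
    [0,-3,-0.3],
    [0,-3,-0.3]
  ],
  "delta_rot": [
    [0,0,0],
    [0,0,0],
    [0,0,0]
  ]
}}

```text
time_s: 13.18
position: [0.5175, 0.1809, 0.0674]
ee_rot: [0.005, 0.715, -0.699, -0.004]
wrist_force: [-18.2, 0.8, 10.8]
finger_gap: 0.511
```

{"name": "move_arm", "arguments": {
  "claw": [60,85,85,85,85,85,85],
  "offset": [
    [0,0,0],
    [0,0,0],
    [0,0,0],
    [0,0,0],
    [0,0,-40],
    [0,0,-75],
    [0,0,-75]
  ],
  "delta_rot": [
    [0,0,0],
    [0,0,0],
    [0,0,0],
    [0,0,0],
    [0,0,0],
    [0,0,0],
    [0,0,0]
  ]
}}

```text
time_s: 14.05
position: [0.5199, 0.1814, 0.1448]
ee_rot: [0.004, 0.715, -0.7, -0.003]
wrist_force: [0.6, -0.1, 0.3]
finger_gap: 0.994
```

```bash
python3 - <<'E'
from h import *
p,d=grab('side','side4'); a=p[200:300,210:310,::-1]
cv2.imwrite('pics/c6.png',cv2.resize(a,None,fx=6,fy=6,interpolation=cv2.INTER_CUBIC))
W=cloud('side',d)
for yc in(.181,.082):
    s=W[(abs(W[...,1]-yc)<.022)&(W[...,2]>.084)&(W[...,2]<.105)]
    print([ (round(lo,3),((s[:,0]>=lo)&(s[:,0]<lo+.005)).sum(),np.round(np.percentile(s[(s[:,0]>=lo)&(s[:,0]<lo+.005),2],90)*1000,1)) for lo in np.arange(.47,.62,.005) if ((s[:,0]>=lo)&(s[:,0]<lo+.005)).sum()>2])
E
python3 go.py -88.8 .57 .0819 .142 .57 .0819 .0655
```

```text
[(np.float64(0.48), np.int64(22), np.float64(94.5)), (np.float64(0.485), np.int64(29), np.float64(96.8)), (np.float64(0.49), np.int64(26), np.float64(96.5)), (np.float64(0.495), np.int64(24), np.float64(97.6)), (np.float64(0.5), np.int64(21), np.float64(96.7)), (np.float64(0.505), np.int64(26), np.float64(98.1)), (np.float64(0.51), np.int64(25), np.float64(98.1)), (np.float64(0.515), np.int64(26), np.float64(97.6)), (np.float64(0.52), np.int64(23), np.float64(97.1)), (np.float64(0.525), np.int64(27), np.float64(96.6)), (np.float64(0.53), np.int64(26), np.float64(97.8)), (np.float64(0.535), np.int64(21), np.float64(97.8)), (np.float64(0.54), np.int64(21), np.float64(96.3)), (np.float64(0.545), np.int64(13), np.float64(96.4)), (np.float64(0.55), np.int64(6), np.float64(92.8)), (np.float64(0.555), np.int64(3), np.float64(88.2)), (np.float64(0.56), np.int64(4), np.float64(86.6)), (np.float64(0.565), np.int64(5), np.float64(89.0)), (np.float64(0.57), np.int64(7), np.float64(89.2)), (np.float64(0.575), np.int64(8), np.float64(90.2)), (np.float64(0.58), np.int64(9), np.float64(91.1)), (np.f
[... 311 characters left out ...]
loat64(0.615), np.int64(10), np.float64(90.6))]
[(np.float64(0.535), np.int64(25), np.float64(97.4)), (np.float64(0.54), np.int64(22), np.float64(97.0)), (np.float64(0.545), np.int64(14), np.float64(94.1)), (np.float64(0.55), np.int64(8), np.float64(93.5)), (np.float64(0.555), np.int64(10), np.float64(93.1)), (np.float64(0.56), np.int64(9), np.float64(94.6)), (np.float64(0.565), np.int64(11), np.float64(96.0)), (np.float64(0.57), np.int64(14), np.float64(96.6)), (np.float64(0.575), np.int64(8), np.float64(93.9))]
t 14.1 pos [0.5191 0.1811 0.1433] gap 0.995 F [-1.  -0.3 -0.4] j7 -2.12
rot [ 0.66 -0.07  0.03]
[0.57   0.0819 0.142 ] [100.3 -48.8   0.8]
[0.57   0.0819 0.0655] [100.2 -49.7  77.3]
```

View pics/c6.png

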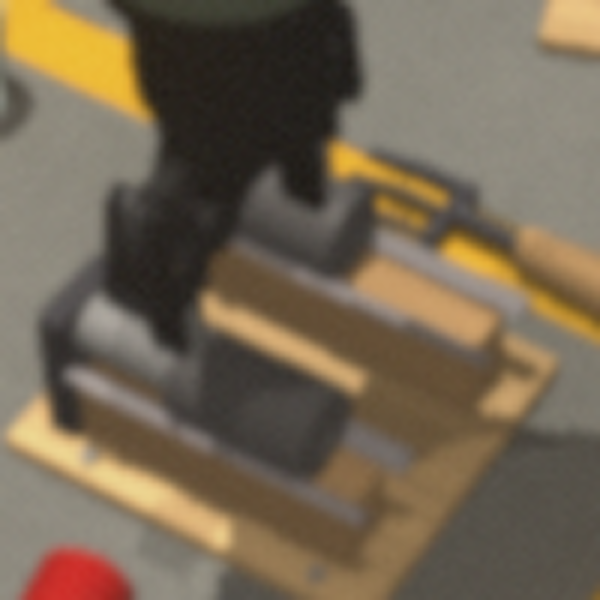

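The left coupling now spans x ≈ 0.481–0.551, right at the pin tip, and it resisted 18 N. The right one sits home from about 0.534 to 0.604. I'll move over the right one and then check the left contact unoccluded.

{"name": "move_arm", "arguments": {
  "claw": [85,85,85,85],
  "offset": [
    [45,-22,0],
    [90,-44,0],
    [100.3,-49,0],
    [100.3,-49,0]
  ],
  "delta_rot": [
    [0.3,0,0],
    [0.6,0,0],
    [0.6,0,0],
    [0.6,0,0]
  ]
}}

```text
time_s: 14.6
position: [0.5699, 0.0815, 0.1419]
ee_rot: [0.001, 0.714, -0.7, -0.0]
wrist_force: [0.3, 0.2, -0.5]
finger_gap: 0.994
```

```bash
python3 - <<'E'
from h import *
p,d=grab('side','side5'); a=p[215:295,205:305,::-1]
p2,d2=grab('top','top5'); b=p2[170:250,190:240,::-1]
cv2.imwrite('pics/c7.png',np.hstack([cv2.resize(a,(500,400),interpolation=cv2.INTER_CUBIC),cv2.resize(b,(250,400),interpolation=cv2.INTER_CUBIC)]))
W=cloud('side',d); s=W[(abs(W[...,1]-.181)<.022)&(W[...,2]>.084)&(W[...,2]<.105)]
print(np.histogram(s[:,0],np.arange(.47,.63,.004)))
E
python3 go.py -88.8 .57 .0819 .0655
```

```text
(array([ 0,  0,  1, 31, 23, 19, 21, 18, 20, 21, 18, 20, 19, 21, 19, 18, 18,
       20, 18, 21, 11,  4,  9, 10,  7,  7, 10, 10, 10,  7,  8,  8, 11, 23,
       20, 20, 12,  0,  0,  0]), array([0.47 , 0.474, 0.478, 0.482, 0.486, 0.49 , 0.494, 0.498, 0.502,
       0.506, 0.51 , 0.514, 0.518, 0.522, 0.526, 0.53 , 0.534, 0.538,
       0.542, 0.546, 0.55 , 0.554, 0.558, 0.562, 0.566, 0.57 , 0.574,
       0.578, 0.582, 0.586, 0.59 , 0.594, 0.598, 0.602, 0.606, 0.61 ,
       0.614, 0.618, 0.622, 0.626, 0.63 ]))
t 14.7 pos [0.5695 0.0832 0.1423] gap 0.995 F [-0.5  0.8 -0.2] j7 -1.92
rot [ 0.12 -0.04  0.1 ]
[0.57   0.0819 0.0655] [ 1.3 -0.6 76.8]
```

View pics/c7.png

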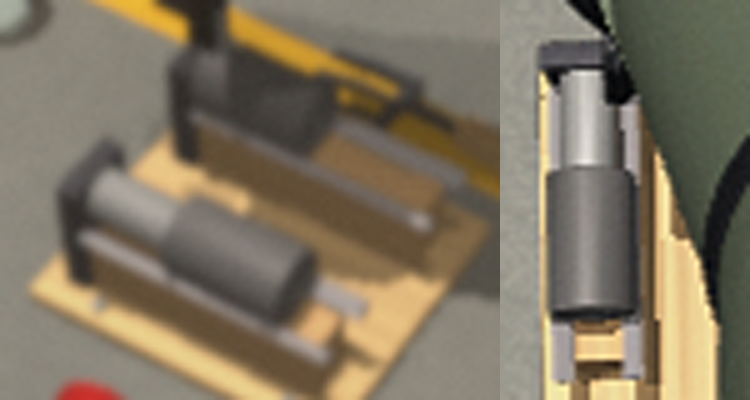

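The left coupling is up against the pin tip with no visible gap. Its centre measures about 0.517, where 0.517 is predicted from the shoulder and yaw. Now I'll grasp the right coupling and draw it back.

{"name": "move_arm", "arguments": {
  "claw": [85,85,85,44,40,40,40,40],
  "offset": [
    [0.7,-0.3,40],
    [0.7,-0.3,76],
    [0.7,-0.3,76],
    [0.7,-0.3,76],
    [0.7,-0.3,76],
    [0.7,-0.3,76],
    [0.7,-0.3,76],
    [0.7,-0.3,76]
  ],
  "delta_rot": [
    [0,0,0],
    [0,0,0],
    [0,0,0],
    [0,0,0],
    [0,0,0],
    [0,0,0],
    [0,0,0],
    [0,0,0]
  ],
  "grip_force": 30
}}

```text
time_s: 15.7
position: [0.5704, 0.082, 0.0679]
ee_rot: [0.0, 0.715, -0.699, 0.0]
wrist_force: [-2.1, -3.0, 11.8]
finger_gap: 0.509
```

{"name": "move_arm", "arguments": {
  "claw": [40,40,40,40,40,40,40,40],
  "offset": [
    [0,0,-0.5],
    [0,5,-0.5],
    [0,15,-0.5],
    [0,25,-0.5],
    [0,35,-0.5],
    [0,45,-0.5],
    [0,55,-0.5],
    [0,64,-0.5]
  ],
  "delta_rot": [
    [0,0,0],
    [0,0,0],
    [0,0,0],
    [0,0,0],
    [0,0,0],
    [0,0,0],
    [0,0,0],
    [0,0,0]
  ]
}}

```text
time_s: 16.7
position: [0.5058, 0.0805, 0.0684]
ee_rot: [0.0, 0.715, -0.699, 0.0]
wrist_force: [0.3, -0.2, -1.2]
finger_gap: 0.509
```

```bash
python3 go.py -70.7 .531 -.1767 .19 .531 -.1767 .114
```

```text
t 16.7 pos [0.5058 0.0805 0.0684] gap 0.509 F [ 0.3 -0.2 -1.2] j7 -1.99
rot [  0.02  -0.06 -18.03]
[ 0.531  -0.1767  0.19  ] [ 257.9  -19.5 -121.3]
[ 0.531  -0.1767  0.114 ] [257.8 -19.5 -45.3]
```

{"name": "move_arm", "arguments": {
  "claw": [40,40,40,40,40,40,40,40],
  "offset": [
    [0,0,-30],
    [0,0,-70],
    [20,0,-110],
    [65,-5,-121],
    [115,-10,-121],
    [165,-15,-121],
    [215,-19,-121],
    [258,-19.5,-121]
  ],
  "delta_rot": [
    [0,0,0],
    [0,0,0],
    [0,0,0],
    [0,0,-4],
    [0,0,-8],
    [0,0,-12],
    [0,0,-16],
    [0,0,-18]
  ]
}}

```text
time_s: 17.7
position: [0.5307, -0.1787, 0.1896]
ee_rot: [0.001, 0.816, -0.578, 0.0]
wrist_force: [0.6, 1.4, -1.5]
finger_gap: 0.507
```

```bash
python3 - <<'E'
from h import *
p,d=grab('side','side6'); W=cloud('side',d)
cv2.imwrite('pics/c8.png',cv2.resize(p[140:220,270:370,::-1],None,fx=6,fy=6,interpolation=cv2.INTER_CUBIC))
E
python3 go.py -70.7 .531 -.1767 .125 .531 -.1767 .114
```

```text
t 17.75 pos [ 0.5299 -0.1848  0.1894] gap 0.509 F [-3.3 -8.4 -1.8] j7 -1.13
rot [ 0.11 -0.2  -0.18]
[ 0.531  -0.1767  0.125 ] [-7.5 -3.8 64.4]
[ 0.531  -0.1767  0.114 ] [-7.5 -3.8 75.4]
```

View pics/c8.png

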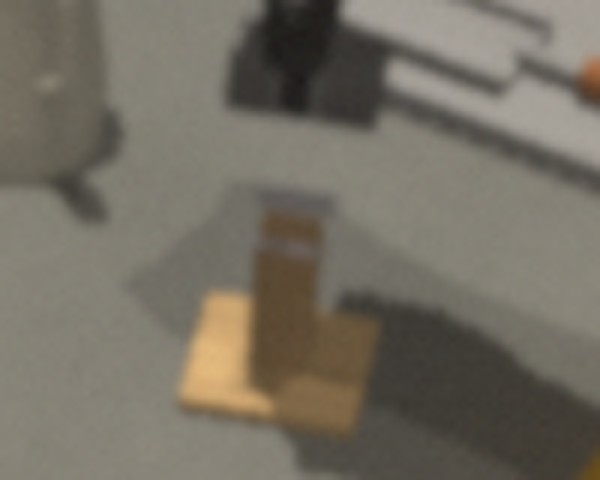

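{"name": "move_arm", "arguments": {
  "claw": [40,40,40,40,40],
  "offset": [
    [-7.5,-3.8,0],
    [-7.5,-3.8,20],
    [-7.5,-3.8,45],
    [-7.5,-3.8,60],
    [-7.5,-3.8,60]
  ],
  "delta_rot": [
    [0,0,0],
    [0,0,0],
    [0,0,0],
    [0,0,0],
    [0,0,0]
  ]
}}

```text
time_s: 18.38
position: [0.5307, -0.1758, 0.1287]
ee_rot: [0.002, 0.815, -0.58, 0.0]
wrist_force: [1.0, -0.0, -0.6]
finger_gap: 0.504
```

```bash
python3 - <<'E'
from h import *
from scipy.spatial.transform import Rotation as R
p,d=grab('side','side7'); W=cloud('side',d)
# coupling points over saddle: axis extents in seat frame
a=np.radians(19.3); S=np.array([.530,-.177]); e=np.array([np.cos(a),np.sin(a)]); f=np.array([-e[1],e[0]])
for n in('side',):
    q=W[...,:2]-S; u=q@e; v=q@f
    m=(abs(v)<.03)&(abs(u)<.06)&(W[...,2]>.112)&(W[...,2]<.158)
    m2=(abs(v)<.03)&(abs(u)<.06)&(W[...,2]>.095)&(W[...,2]<.112)
    print(np.histogram(u[m],np.arange(-.05,.052,.004))[0], 'edges',np.percentile(u[m],[1,99]).round(4),'saddle',np.percentile(u[m2],[2,98]).round(4))
E
python3 go.py -70.7 .531 -.1767 .114
```

```text
[ 0  0  0  5 31 21 19 20 24 17 17  3  1  2  0  7 10 11 17 21 16 12  0  0
  0] edges [-0.0342  0.035 ] saddle [-0.0156  0.0211]
t 18.43 pos [ 0.5312 -0.1761  0.1296] gap 0.511 F [-0.5 -0.1 -1.5] j7 -1.18
rot [ 0.11 -0.19 -0.15]
[ 0.531  -0.1767  0.114 ] [ 0.4  0.3 15.6]
```

{"name": "move_arm", "arguments": {
  "claw": [40,40,40,40,40],
  "offset": [
    [0.2,-0.7,4],
    [0.2,-0.7,8],
    [0.2,-0.7,12],
    [0.2,-0.7,14.5],
    [0.2,-0.7,14.5]
  ],
  "delta_rot": [
    [0,0,0],
    [0,0,0],
    [0,0,0],
    [0,0,0],
    [0,0,0]
  ]
}}

```text
time_s: 19.05
position: [0.5318, -0.1762, 0.1149]
ee_rot: [0.002, 0.815, -0.58, 0.001]
wrist_force: [-0.3, 0.4, -0.9]
finger_gap: 0.507
```

{"name": "move_arm", "arguments": {
  "claw": [40,40,40,40],
  "offset": [
    [0,0,1],
    [0,0,2],
    [0,0,2],
    [0,0,2]
  ],
  "delta_rot": [
    [0,0,0],
    [0,0,0],
    [0,0,0],
    [0,0,0]
  ]
}}

```text
time_s: 19.55
position: [0.5324, -0.1767, 0.1138]
ee_rot: [0.002, 0.815, -0.58, 0.002]
wrist_force: [-0.2, -2.4, 10.8]
finger_gap: 0.507
```

It is seated, with 10.8 N of contact at the expected height. Releasing.

{"name": "move_arm", "arguments": {
  "claw": [50,60,70,85,85,85,85,85],
  "offset": [
    [0,0,0],
    [0,0,0],
    [0,0,0],
    [0,0,0],
    [0,0,0],
    [0,0,-25],
    [0,0,-60],
    [0,0,-95]
  ],
  "delta_rot": [
    [0,0,0],
    [0,0,0],
    [0,0,0],
    [0,0,0],
    [0,0,0],
    [0,0,0],
    [0,0,0],
    [0,0,0]
  ]
}}

```text
time_s: 20.55
position: [0.5322, -0.1762, 0.2098]
ee_rot: [0.002, 0.815, -0.58, 0.001]
wrist_force: [-0.1, 0.5, 0.1]
finger_gap: 0.994
```

{"name": "move_arm", "arguments": {
  "claw": [85,85,85,85,85,85],
  "offset": [
    [0,0,-40],
    [40,40,-60],
    [80,80,-60],
    [120,110,-60],
    [150,120,-60],
    [150,120,-60]
  ],
  "delta_rot": [
    [0,0,0],
    [0,0,0],
    [0,0,0],
    [0,0,0],
    [0,0,0],
    [0,0,0]
  ]
}}

```text
time_s: 21.3
position: [0.4671, -0.3592, 0.2702]
ee_rot: [0.002, 0.814, -0.581, 0.001]
wrist_force: [-0.5, 0.8, -0.2]
finger_gap: 0.997
```

```bash
python3 - <<'E'
from h import *
p,d=grab('side','side8'); p2,d2=grab('top','top8')
a=cv2.resize(p[150:300,200:350,::-1],(400,400),interpolation=cv2.INTER_CUBIC)
b=cv2.resize(p2[165:265,185:385,::-1],(400,200),interpolation=cv2.INTER_CUBIC)
c=cv2.resize(p2[185:235,325:375,::-1],(400,200),interpolation=cv2.INTER_CUBIC)
cv2.imwrite('pics/c9.png',np.hstack([a,np.vstack([b,c])]))
an=np.radians(19.3); S=np.array([.530,-.177]); e=np.array([np.cos(an),np.sin(an)]); f=np.array([-e[1],e[0]])
for n,D in(('side',d),('top',d2)):
    W=cloud(n,D); q=W[...,:2]-S;u=q@e;v=q@f
    m=(abs(v)<.03)&(abs(u)<.06)&(W[...,2]>.12)&(W[...,2]<.158)
    r=cv2.minAreaRect((W[m][:,:2]*1000).astype(np.float32))
    print(n,m.sum(),'u',np.percentile(u[m],[0,2,98,100]).round(4),'v',np.median(v[m]).round(4),'ztop',np.percentile(W[m][:,2],95).round(4),r)
    for lo,hi in((-.035,-.012),(-.012,.012),(.012,.035)): print(np.percentile(W[m&(u>lo)&(u<hi)][:,2],85).round(4),end=' ')
    s=W[(abs(W[...,1]-.181)<.022)&(W[...,2]>.092)&(W[...,2]<.105)&(W[...,0]<.58)]; print('L',np.percentile(s[:,0],[2,98]).round(4))
E
```

```text
side 307 u [-0.0329 -0.0322  0.0347  0.0367] v 0.0108 ztop 0.1423 ((530.8322143554688, -174.42330932617188), (71.20516204833984, 44.90437316894531), 23.946796417236328)
0.1409 0.1411 0.1401 L [0.484 0.551]
top 553 u [-0.0345 -0.0335  0.0342  0.0361] v 0.0046 ztop 0.1443 ((530.36962890625, -176.1796875), (70.91790771484375, 43.304290771484375), 20.859987258911133)
0.143 0.1422 0.1423 L [0.4826 0.5509]
```

View pics/c9.png

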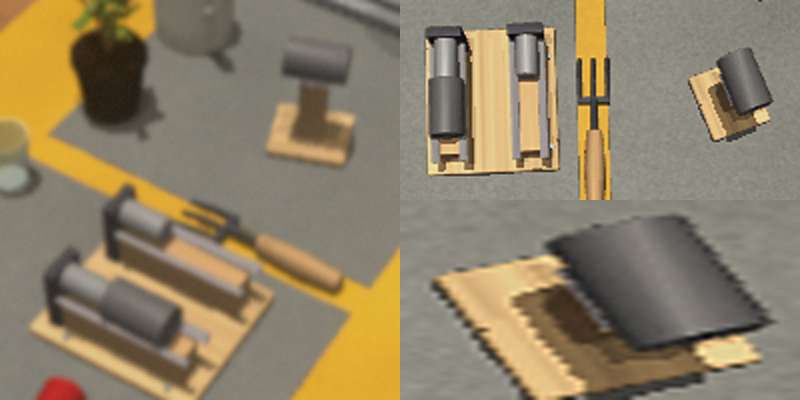

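The views show the coupling lying level in the saddle. Its top is at 0.142 m, and its centre is within about 1 mm of the saddle centre in both views. The left coupling is at its pin tip, and the bystanders are undisturbed. Handing in.

```bash
python3 -c "
from h import *
print(order.close_job(), ctrl.read_state()['time_s'])"
```

```text
the job is handed in; nothing more can be done
the job is handed in; nothing more can be done
```

I tried both couplings and handed in the job at about 21 s of the 51 s allowed. The coupling that fitted is on the saddle, and the other is in its channel against its pin tip.

- **Right coupling (gauge y = -50 mm):** it slid about 69 mm and stopped at the shoulder with about 13 N, so it is the one that fits. After trying both, I drew it back off its pin and laid it on the saddle.
- **Left coupling (gauge y = +50 mm):** it stopped at its pin tip with about 18 N. I left it there; its centre measures about x = 0.517, as predicted for the tip.

**Last checks:**
- The saddle coupling lies level, with its top at about 0.142 m.
- Its centre is within about 1 mm of the saddle centre in each camera view.
- The final pictures show the gripper clear of everything and no sign that the plant, pitcher, beaker or fork moved.

**Disagreements:**
- The two cameras differ by about 2–3.5 mm on where the saddle and coupling centres are, so I relied on comparing them within each view.
- The side camera's yaw estimate for the placed coupling (24°) is less reliable than the top camera's 21°. The saddle itself measured about 19°.
- The stop at the left tip was softer than at the right shoulder, so I confirmed the contact by picture and measurement.

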